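Find the sound radio battery pack by pinching and click it into the charger

TASK

One of the three spare radio battery packs in the rack is sound and the other two have swollen, so that they are thicker: pinch them to find the sound one, take it out and push it fully home in the charger's pocket until the side catches snap in, then let go. Press gently and do not force it if it sits askew on the charger's mouth; leave the swollen packs standing in the rack and the other things on the desk alone.

Things in the scene. Friction and masses are not known exactly. Their poses are not given: they have to be found in the camera images.
- rack: grey plastic rack fixed to the desk, 96 (x) by 196 (y) by 28 high; origin: centre of its underside; y runs along its row of three slots, 70 mm apart, z up. A loose dark battery pack stands upright in each slot: 54 wide (rack x), 11 thick (rack y), 92 high, about 120 g. One pack is sound and two are swollen; which slot holds which changes from start to start
- slot0 (a point): centre of the mouth of the slot at the rack's -y end, level with the rack's top, 28 mm above the desk. Each slot is 12.6 by 74 (along rack x) and 20 deep: the pack's underside rests on its floor, 8 mm above the desk. The slots are long for these packs: a pack may stand up to 10 mm off the slot's centre, either way along the rack's x
- slot1 (a point): the same for the middle slot. Packs: a sound one is 11 mm thick over all its faces; a swollen one is 14 to 15 mm thick from 26 to 90 mm above its underside, and still 11 mm below that, so its foot looks the same. They look alike otherwise
- slot2 (a point): the same for the slot at the rack's +y end. Packs: the lowest 5 mm are a foot that tapers to 48 wide and is 8 thick; each narrow edge has a notch 3 deep, from 13.5 to 22.5 mm above the underside, for the charger's catches. A pack is the same turned half round about the vertical
- charger: light grey desktop charger fixed to the desk, 100 (x) by 120 (y) by 46 high, with a dark sloping front panel on its -x side; origin: centre of its underside, z up. In its top is the pocket for one upright pack, the pack's width along the charger's y and its thickness along x. It is delicate: more than 40 N on it, bumps and jamming included, is too much, so touch down slowly
- pocket (a point): centre of the pocket's mouth, level with the charger's top, 46 mm above the desk. Pocket: 12.6 (x) by 55.6 (y), 34 deep (hard floor 12 mm above the desk), 45 degree lead-in 5 mm wide along x, 2 mm at the y ends. A swollen pack jams in it. Two sprung catches 18 mm above the floor resist the pack (about 10 N in all); they snap in only when its underside is within 0.8 mm of the floor
- contacts (a joint): travel of the charger's sprung contact pins, m: they stand 4 mm over the pocket's floor and push back with 3 N at first touch and 7 N with the pack on the floor; a pack not snapped in is pushed up again. 0 free, 0.004 with the pack on the floor, about 0.003 when let go and held by the catches
- catch_l (a joint): travel of the round-nosed sprung catch in the pocket's +y wall, m: 0 fully out, about 0.0025 pushed back by a passing pack, back under 0.001 when it has snapped into the notch
- catch_r (a joint): the same for the catch in the pocket's -y wall
- glue: bystander: yellow glue bottle, 34 across and 102 high, standing; origin at its underside
- pen: bystander: blue pen lying along its x, 150 long and 9 high
- handset: bystander: handheld radio lying on its back, 118 by 56 by 30, with an aerial 85 long
- meter: bystander: white glucose meter lying flat, 77 by 50 by 18
Mind the look-alikes: they are no part of the job. Several things look just like the rack: the one meant starts farthest to the robot's right.

How it is judged:
By the outcome, as a careful person would: the job done as asked, in the order asked, and still so for the second after the job is handed in, with the robot touching nothing.
It also fails if it takes over 72 s, if anything falls off the work surface, if the arm or the gripper's body presses on something with over 40 N, if the wrist force passes 120 N, or if a joint passes its speed limit or range.

ROBOT

A 6-joint arm with a two-finger parallel gripper is mounted at the origin on the work surface. World frame = base frame: x ahead of the robot, y to its left, z up, the work surface at z = 0. Lengths are in m, angles in rad, forces in N, time in s.
With the tool pointing down it reaches from about 0.3 to 0.825 m from the base axis. Payload 5.4 kg.
Tool frame: the origin (TCP) lies between the finger pads; the fingertips stand 8 mm ahead of it and the grasp point (between the pads) lies 11 mm behind it; z points along the fingers, y is the line along which they close (so a half turn about z gives the same grasp; the last joint's range is limited). The gripper opens to 92 mm and grips with 3 to 60 N. Pads are 20 mm wide; open, the fingers measure 128 mm over their backs; the gripper's body (75 mm by 189 mm) begins 69 mm behind the grasp point.
Start: joints at [-1.383, 0.158, 1.597, -0, 1.386, -0.21], TCP at [0.223, -0.53, 0.223] pointing down, gripper open.
Joint ranges: [-2.91, 2.91], [-0.94, 2.29], [0.18, 2.7], [-1.29, 4.43], [0.17, 2.64], [-3, 3]. Speed limits (rad/s): [2.57, 2.57, 3.14, 3.14, 3.14, 3.14].

INTERFACE

Orientations are given as a unit quaternion [w, x, y, z].
In Python, from rig import bot gives the robot as it stands.
- The arm moves only by the tool drive_tool, never from a script. Its argument "series" is a list of rows, each a list of 5 numbers: the finger opening in mm, from 0 to 91.9, then the shift along the tool's x, y, z in units of 0.3 m (1.0 is 0.3 m), then the turn about the tool's z in units of 45 degrees (1.0 is 45 degrees). In form: [[grip, dx, dy, dz, spin], ...]. A call has 1 to 10 rows; each row shifts and turns the commanded pose from where the row before left it, along the tool's axes as they then stand; what a row does not reach is not made up. A row lasts 1/12 s, in which the tool goes at most 41.7 mm and 7.16 degrees, less where a joint would pass 70% of its speed; a pose out of reach is approached as far as the arm can. A call with a number of a shift or a turn outside -1 to 1 is refused whole. A call with a gripper value outside its range is refused whole. The fingers move at their own pace and stop on an object; "grip_force" is the grip in N (left out, the last holds). Time passes only in rows, so rows that do not move let the fingers close. It gives the time, the measured TCP pose, the force, the opening and the grip force at its end, in the units of the state.
- bot.get_state(): the state, without advancing time (a new reading comes with each control period).
- bot.grab_frame(name): name is "scene" or "top" or "wrist"; returns the picture (400x640x3 uint8, red, green, blue); there is no depth.
- bot.camera_info(name): a dict with "camera_matrix" (3x3 intrinsics, pixels), "rvec" (rotation vector, rad) and "tvec" (3), from world to camera coordinates, as OpenCV has them. Camera axes: x right, y down, z forward; pixel columns grow to the right and rows downward; lengths in m; the calibration is good to about 2 mm. A picture is of the moment at which its call begins: read the wrist's pose just before it. camera_info takes no time and is no camera call; for the wrist camera it gives the pose at the moment of the call.
- bot.job_done(): hands the job in; it is judged then, once.
The state is a dict: "time_s": time; "qpos": joint angles; "dq": joint speeds; "joint_efforts": joint torques, N m; "tool_pos": TCP position; "ee_rot": TCP orientation; "ft_force": force on the tool from outside, world axes, zero at the start; "moment": the same for the moment, N m; "grip_width": finger opening in m; "grip_force": force on a finger pad.
Only numpy, scipy, OpenCV 4.12 (cv2) and the standard library are available. Lean on these libraries where they do the work, as an engineer would, in place of code of your own. Each camera call takes 0.05 s, during which the arm holds its last target. There are 200 camera calls.

## Working session

There is one attempt and no reset: what is moved stays moved. The work goes in short steps, Python scripts to look and compute and a tool call to move; the robot and the scene stay as the last step left them, time stands still between calls to the robot, and variables do not carry over. Pictures are saved under pics/ and viewed, at most 10 in all, crops included, and the job is handed in when it is done.

Besides the shell and the picture viewer there is one more tool, called after "Request:" by a JSON object that holds its "fn" and its "kwargs". drive_tool: Moves the arm, as the interface text tells. Shifts and turns lie within -1 to 1; 1 stands for 0.3 m of shift or 45 degrees of turn. Its arguments: {"type":"object","properties":{"series":{"type":"array"},"grip_force":{"type":"number"}},"required":["series"]}

```bash
mkdir -p pics; cat > h.py <<'E'
import numpy as np, cv2
from rig import bot
def snap(n,f):
    im=bot.grab_frame(n); cv2.imwrite(f'pics/{f}.png',cv2.cvtColor(im,cv2.COLOR_RGB2BGR)); return im
def cam(n):
    c=bot.camera_info(n); return np.array(c['camera_matrix'],float),cv2.Rodrigues(np.array(c['rvec'],float))[0],np.array(c['tvec'],float).ravel()
def ray(n,px,z,c=None):
    K,R,t=c or cam(n); o=-R.T@t
    d=(R.T@np.linalg.inv(K)@np.c_[np.atleast_2d(px),np.ones(len(np.atleast_2d(px)))].T).T
    return o+d*((z-o[2])/d[:,2])[:,None]
def proj(n,P,c=None):
    K,R,t=c or cam(n); q=(K@(R@np.atleast_2d(P).T+t[:,None])).T; return q[:,:2]/q[:,2:]
E
python3 - <<'E'
from h import *
a=snap('top','top0'); b=snap('scene','scene0')
for n in('top','scene'):
    K,R,t=cam(n);print(n,K[0,0],K[1,1],(-R.T@t).round(3),R[2].round(2))
s=bot.get_state();print(s['ee_rot'],s['time_s'])
E
```

```text
top 506.258952000428 506.258952000428 [ 0.393 -0.006  1.221] [ 0.12  0.   -0.99]
scene 400.1051672746835 400.1051672746835 [0.836 0.588 0.825] [-0.31 -0.58 -0.75]
[-8.53967607e-04  9.80286518e-01  1.97579387e-01 -1.38403918e-06] 0.1
```

View pics/top0.png

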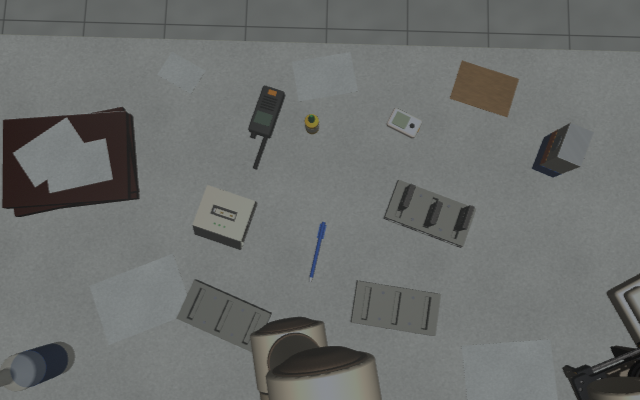

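View pics/scene0.png

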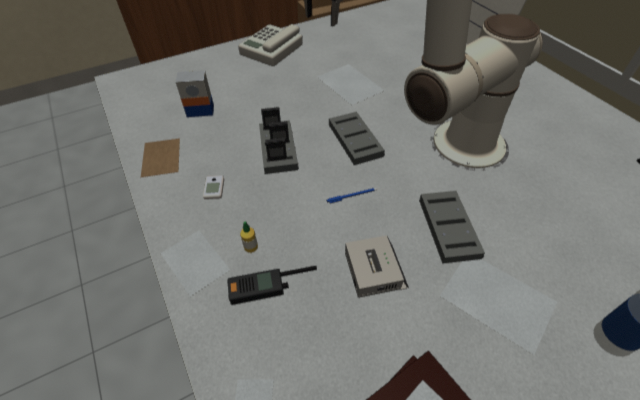

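The top view shows three rack-like things: (430,213), holding packs, (396,307), empty, and (225,315), empty. The one meant is at (430,213): it is farthest right (-y) and the only one with packs. The charger is at (224,215), with its dark front panel facing the robot and its pocket at about (224,213). Next I'll measure both and confirm in a crop.

```bash
python3 - <<'E'
from h import *
im=cv2.imread('pics/top0.png'); g=cv2.cvtColor(im,cv2.COLOR_BGR2GRAY)
def blob(x0,y0,x1,y1,m):
    mm=np.zeros_like(g); mm[y0:y1,x0:x1]=(m[y0:y1,x0:x1]*255).astype(np.uint8)
    mm=cv2.morphologyEx(mm,cv2.MORPH_CLOSE,np.ones((3,3)))
    return max(cv2.findContours(mm,0,1)[0],key=cv2.contourArea)
print('vals desk',g[260,460],'rack',g[230,415],g[200,390:396],'charger',im[205,215],im[240,225],g[213,224])
c=blob(375,170,490,255,g<118); r=cv2.minAreaRect(c); print('rack',r)
b=cv2.boxPoints(r); print(ray('top',b,.028).round(3)); 
hsv=cv2.cvtColor(im,cv2.COLOR_BGR2HSV)
c2=blob(185,180,265,250,(hsv[...,1]>18)&(g>120)); r2=cv2.minAreaRect(c2); print('chg',r2)
b2=cv2.boxPoints(r2); print(ray('top',b2,.046).round(3))
p=blob(208,200,242,225,g<80); r3=cv2.minAreaRect(p); print('pocket',r3, ray('top',cv2.boxPoints(r3),.046).round(4))
o=im.copy()
for q in(b,b2,cv2.boxPoints(r3)): cv2.polylines(o,[q.astype(int)],True,(0,255,0),1)
o=np.hstack([cv2.resize(im[170:255,375:490],None,fx=3.4,fy=3.4,interpolation=2),cv2.resize(o[170:255,180:295],None,fx=3.4,fy=3.4,interpolation=2)])
cv2.imwrite('pics/crop.png',o)
E
```

```text
vals desk 122 rack 55 [65 86 99 99 98 99] charger [69 71 71] [48 48 48] 137
rack ((417.60601806640625, 218.13824462890625), (110.62081909179688, 72.65850067138672), 26.886934280395508)
[[ 0.484 -0.077  0.028]
 [ 0.641 -0.153  0.028]
 [ 0.527 -0.388  0.028]
 [ 0.373 -0.309  0.028]]
chg ((207.6384735107422, 198.60768127441406), (10.151013374328613, 24.018516540527344), 19.440034866333008)
[[0.513 0.282 0.046]
 [0.567 0.266 0.046]
 [0.559 0.243 0.046]
 [0.506 0.259 0.046]]
pocket ((223.30003356933594, 212.6000213623047), (24.349536895751953, 9.17060375213623), 18.43494987487793) [[0.5022 0.2546 0.046 ]
 [0.5228 0.2489 0.046 ]
 [0.5062 0.1941 0.046 ]
 [0.4857 0.1999 0.046 ]]
```

View pics/crop.png

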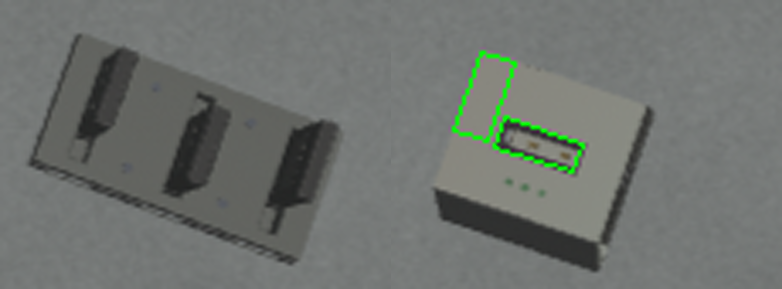

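The crop confirms the right-hand rack holds three packs; the middle one stands farther forward along the slot. The pocket outline is good at (223,213). The charger body mask was wrong, but I don't need it. Rack-top corners in top pixels are about (398.5,180.3), (475,207.4), (461.8,246) and (384.7,216.5).

```bash
python3 - <<'E'
from h import *
b=ray('top',[(398.5,180.3),(475,207.4),(461.8,246),(384.7,216.5)],.028)[:,:2]
print(b.round(3),[np.linalg.norm(b[i]-b[i-1]).round(3) for i in range(4)])
c=b.mean(0); d=(b[0]+b[3]-b[1]-b[2]); d/=np.linalg.norm(d); print('c',c.round(4),'ydir',d.round(3),np.degrees(np.arctan2(d[1],d[0])))
print([(c+k*.07*d).round(3) for k in(-1,0,1)])
s=bot.get_state(); K,R,t=cam('wrist'); print((-R.T@t).round(3),R[2].round(2),R[0].round(2),K[0,0],s['tool_pos'])
E
```

```text
[[ 0.595 -0.186]
 [ 0.534 -0.368]
 [ 0.442 -0.336]
 [ 0.507 -0.154]] [np.float64(0.093), np.float64(0.192), np.float64(0.098), np.float64(0.193)]
c [ 0.5196 -0.2612] ydir [0.324 0.946] 71.07275292236042
[array([ 0.497, -0.327]), array([ 0.52 , -0.261]), array([ 0.542, -0.195])]
[ 0.291 -0.501  0.384] [-0.24 -0.1  -0.96] [ 0.39 -0.92 -0.  ] 309.2202081206491 [ 0.22260441 -0.52955156  0.22171726]
```

Request:
{"fn": "drive_tool", "kwargs": {"series": [[50, 0.126, -0.045, 0, 0], [50, 0.126, -0.045, 0, 0], [50, 0.126, -0.045, 0, 0], [50, 0.126, -0.045, 0, 0], [50, 0.126, -0.045, 0, 0], [50, 0.126, -0.045, 0, 0], [50, 0.126, -0.045, 0, 0], [50, 0.126, -0.045, 0, 0], [50, 0.126, -0.045, 0, 0], [50, 0.126, -0.045, 0, 0]], "grip_force": 5}}

```text
time_s: 0.93
tool_pos: [0.5199, -0.2574, 0.2222]
ee_rot: [-0.0, 0.98, 0.198, -0.0]
ft_force: [0.4, -0.1, -0.8]
grip_width: 0.05
grip_force: 0.0
```

Request:
{"fn": "drive_tool", "kwargs": {"series": [[50, 0, 0, 0, 0.154], [50, 0, 0, 0, 0.154], [50, 0, 0, 0, 0.154], [50, 0, 0, 0, 0.154], [50, 0, 0, 0, 0.154], [50, 0, 0, 0, 0.154], [50, 0, 0, 0, 0]]}}

```text
time_s: 1.52
tool_pos: [0.5187, -0.259, 0.2221]
ee_rot: [-0.0, 0.986, -0.165, -0.0]
ft_force: [-0.1, 0.2, 0.0]
grip_width: 0.05
grip_force: 0.0
```

```bash
python3 - <<'E'
from h import *
s=bot.get_state(); snap('wrist','w1'); print(s['tool_pos'],s['ee_rot'],s['time_s'])
np.savez('w1.npz',*cam('wrist'))
E
```

```text
[ 0.51865758 -0.25901528  0.2220656 ] [-2.29308783e-04  9.86347281e-01 -1.64677781e-01 -4.66558247e-04] 1.5167
```

View pics/w1.png

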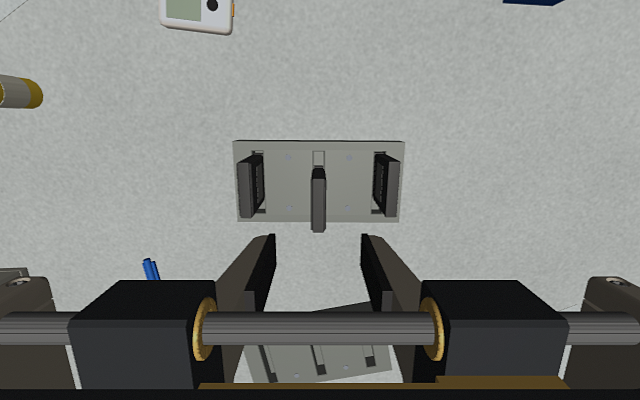

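The wrist view shows the rack seen squarely: pack tops near (243,188), (319,205) and (393,188), rack-top corners about (234,141), (404,142), (400,222), (237,221). I'll enlarge it for the exact top faces.

```bash
python3 - <<'E'
from h import *
z=np.load('w1.npz'); c=[z[k] for k in z.files]
im=cv2.imread('pics/w1.png'); cv2.imwrite('pics/w1c.png',cv2.resize(im[135:240,225:415],None,fx=4,fy=4,interpolation=2))
b=ray('wrist',[(234,141),(404,142),(400,222),(237,221)],.028,c)[:,:2]
print(b.round(4),[np.linalg.norm(b[i]-b[i-1]).round(3) for i in range(4)])
m=b.mean(0); d=(b[0]+b[3]-b[1]-b[2]); d/=np.linalg.norm(d); print('c',m.round(4),np.degrees(np.arctan2(d[1],d[0])))
E
```

```text
[[ 0.5975 -0.1856]
 [ 0.5351 -0.3674]
 [ 0.4441 -0.3391]
 [ 0.5083 -0.1522]] [np.float64(0.095), np.float64(0.192), np.float64(0.095), np.float64(0.198)]
c [ 0.5213 -0.2611] 71.05852854302293
```

View pics/w1c.png

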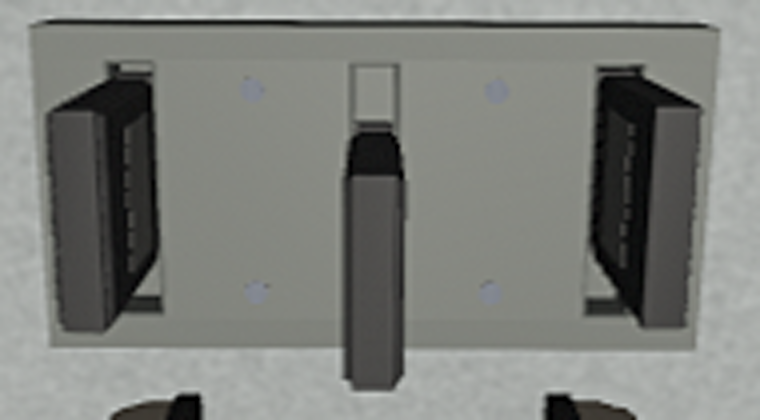

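The enlarged crop shows the top faces in crop pixels: left (50..104, 112) to (62..108, 329), middle (346..402, 178) to (350..400, 388), right (652..700, 107) to (642..686, 327).

```bash
python3 - <<'E'
from h import *
z=np.load('w1.npz'); c=[z[k] for k in z.files]
s=bot.get_state(); T=np.array(s['tool_pos'])[:2]
w,x,y,_=s['ee_rot']; tx=np.array([x*x-y*y,2*x*y]); ty=np.array([tx[1],-tx[0]])
print('tool y line deg',np.degrees(np.arctan2(-ty[1],-ty[0])))
for n,q in dict(L=[(50,112),(104,112),(108,330),(62,328)],M=[(346,178),(402,178),(400,388),(350,388)],R=[(652,106),(700,108),(686,328),(642,326)]).items():
    P=ray('wrist',np.array(q)/4+[225,135],.100,c)[:,:2]; m=P.mean(0)
    print(n,m.round(4),'len',np.linalg.norm(P[0]-P[3]).round(3),'th',np.linalg.norm(P[0]-P[1]).round(4),'rel tool mm',1000*(m-T)@tx,1000*(m-T)@ty)
E
```

```text
tool y line deg 71.35226463449028
L [ 0.5499 -0.1975] len 0.052 th 0.0124 rel tool mm 9.88037022632218 -68.25271972548562
M [ 0.5134 -0.2581] len 0.052 th 0.013 rel tool mm -5.287407954398018 0.7961409020026484
R [ 0.5065 -0.329 ] len 0.053 th 0.0111 rel tool mm 10.843816364461125 70.19859563994225
```

Request:
{"fn": "drive_tool", "kwargs": {"series": [[50, -0.018, 0.003, 0.11, 0], [50, 0, 0, 0.11, 0], [50, 0, 0, 0.11, 0], [50, 0, 0, 0.11, 0], [50, 0, 0, 0.083, 0], [50, 0, 0, 0, 0]]}}

```text
time_s: 2.07
tool_pos: [0.5095, -0.2552, 0.0595]
ee_rot: [-0.003, 0.987, -0.162, -0.005]
ft_force: [-1.0, -0.3, -0.2]
grip_width: 0.0495
grip_force: 0.0
```

Request:
{"fn": "drive_tool", "kwargs": {"series": [[5, 0, 0, 0, 0], [5, 0, 0, 0, 0], [5, 0, 0, 0, 0], [5, 0, 0, 0, 0], [5, 0, 0, 0, 0], [5, 0, 0, 0, 0]], "grip_force": 5}}

```text
time_s: 2.57
tool_pos: [0.5144, -0.2586, 0.0669]
ee_rot: [0.0, 0.987, -0.163, 0.001]
ft_force: [1.1, 2.3, 2.7]
grip_width: 0.0153
grip_force: 5.0
```

15.3 mm, so the middle pack is swollen. Release it and try the right one.

Request:
{"fn": "drive_tool", "kwargs": {"series": [[50, 0, 0, 0, 0], [50, 0, 0, 0, 0], [50, 0, 0, 0, 0], [50, 0, 0, 0, 0], [50, 0, 0, -0.06, 0], [50, 0, 0, -0.1, 0], [50, 0, 0, -0.06, 0], [50, 0, 0, 0, 0]]}}

```text
time_s: 3.23
tool_pos: [0.5159, -0.2602, 0.1364]
ee_rot: [0.002, 0.987, -0.163, 0.004]
ft_force: [0.7, 0.5, 0.9]
grip_width: 0.0502
grip_force: 0.0
```

Request:
{"fn": "drive_tool", "kwargs": {"series": [[50, 0.02, 0.075, 0, 0], [50, 0.02, 0.085, 0, 0], [50, 0.014, 0.071, 0, 0], [50, 0, 0, 0, 0], [50, 0, 0, 0, 0], [50, 0, 0, 0.06, 0], [50, 0, 0, 0.08, 0], [50, 0, 0, 0.06, 0], [50, 0, 0, 0.02, 0], [50, 0, 0, 0, 0]]}}

```text
time_s: 4.07
tool_pos: [0.5053, -0.3268, 0.0631]
ee_rot: [-0.002, 0.987, -0.163, -0.002]
ft_force: [0.1, -0.2, -0.0]
grip_width: 0.0501
grip_force: 0.0
```

Request:
{"fn": "drive_tool", "kwargs": {"series": [[5, 0, 0, 0, 0], [5, 0, 0, 0, 0], [5, 0, 0, 0, 0], [5, 0, 0, 0, 0], [5, 0, 0, 0, 0], [5, 0, 0, 0, 0], [5, 0, 0, 0, 0]]}}

```text
time_s: 4.65
tool_pos: [0.5067, -0.3294, 0.0662]
ee_rot: [0.0, 0.987, -0.163, 0.0]
ft_force: [0.0, -0.1, 2.0]
grip_width: 0.011
grip_force: 5.0
```

11.0 mm, so this is the sound one. Firm up the grip and lift it slowly.

Request:
{"fn": "drive_tool", "kwargs": {"series": [[0, 0, 0, 0, 0], [0, 0, 0, 0, 0], [0, 0, 0, 0, 0], [0, 0, 0, -0.015, 0], [0, 0, 0, -0.03, 0], [0, 0, 0, -0.04, 0], [0, 0, 0, -0.08, 0], [0, 0, 0, -0.1, 0], [0, 0, 0, -0.1, 0], [0, 0, 0, -0.06, 0]], "grip_force": 45}}

```text
time_s: 5.48
tool_pos: [0.5077, -0.3301, 0.1982]
ee_rot: [0.002, 0.987, -0.163, 0.002]
ft_force: [0.8, -0.1, -1.4]
grip_width: 0.0109
grip_force: 45.0
```

Request:
{"fn": "drive_tool", "kwargs": {"series": [[0, 0, 0, 0, 0], [0, 0, 0, 0, 0], [0, 0, 0, 0, 0]]}}

```text
time_s: 5.73
tool_pos: [0.5058, -0.3285, 0.1918]
ee_rot: [-0.001, 0.987, -0.163, -0.001]
ft_force: [-0.0, 0.2, -1.6]
grip_width: 0.0109
grip_force: 45.0
```

```bash
python3 - <<'E'
from h import *
s=bot.get_state(); im=snap('wrist','w2'); print(s['tool_pos'],s['ee_rot'],s['time_s'],s['ft_force'],s['qpos'])
np.savez('w2.npz',*cam('wrist'))
cv2.imwrite('pics/w2c.png',cv2.resize(cv2.imread('pics/w2.png')[140:400,220:420],None,fx=2.3,fy=2.3,interpolation=2))
E
```

```text
[ 0.50583599 -0.32845072  0.1917599 ] [-7.32365821e-04  9.86588358e-01 -1.63223421e-01 -9.95426967e-04] 5.7333 [-0.03831426  0.16732154 -1.64127993] [-7.76061962e-01  2.55550020e-01  1.54632396e+00  5.63336067e-05
  1.34218969e+00  1.12263581e+00]
```

View pics/w2c.png

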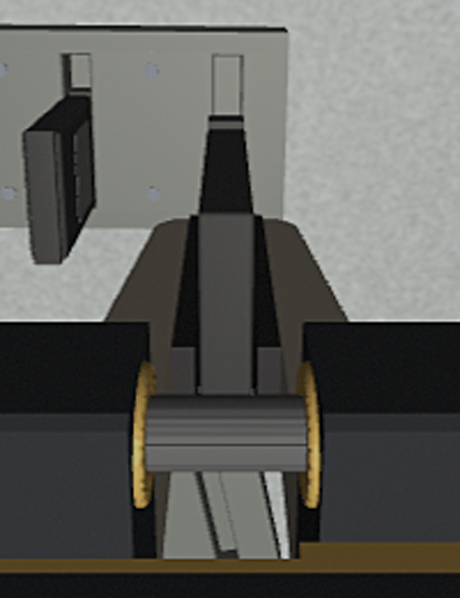

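The pack is held squarely: its top face's far edge is at image row about 232.6, columns 306.5 to 329.6, and the rod hides the near edge. Now for its offset in the tool frame.

```bash
python3 - <<'E'
from h import *
z=np.load('w2.npz'); c=[z[k] for k in z.files]
s=bot.get_state(); T=np.array(s['tool_pos']); w,x,y,_=s['ee_rot']; tx=np.array([x*x-y*y,2*x*y]); ty=np.array([tx[1],-tx[0]])
for nm,q,dz in[('topL',(199,213),.0338),('topR',(252,213),.0338),('foot5 L',(207,130),-.0532),('foot5 R',(245,130),-.0532),('bot L',(210,117),-.0582),('near',(225,393),.0338)]:
    P=ray('wrist',np.array(q)/2.3+[220,140],T[2]+dz,c)[0]; d=P[:2]-T[:2]; print(nm,(1000*d@tx).round(1),(1000*d@ty).round(1))
# predicted foot rows if pack centre offset 0
for u in(-.002,0,.002):
  for hx,dz in((.027,.0338),(.027,-.0532),(.024,-.0582)):
    P=np.r_[T[:2]+(u+hx)*tx,T[2]+dz]; print(u,dz,((proj('wrist',P,c)[0]-[220,140])*2.3).round(1))
K,R,t=cam('wrist')
yaw=np.degrees(np.arctan2(tx[1],tx[0])); print('tool x yaw',yaw,'pack line',yaw+90)
E
```

```text
topL 26.4 -4.9
topR 26.5 5.2
foot5 L 21.2 -5.7
foot5 R 21.2 6.2
bot L 24.2 -4.8
near -13.0 0.1
-0.002 0.0338 [224.7 220.1]
-0.002 -0.0532 [225.2 118.1]
-0.002 -0.0582 [225.2 123.8]
0 0.0338 [224.7 210.3]
0 -0.0532 [225.2 111.8]
0 -0.0582 [225.2 117.6]
0.002 0.0338 [224.7 200.4]
0.002 -0.0532 [225.2 105.4]
0.002 -0.0582 [225.2 111.4]
tool x yaw -18.78811017262157 pack line 71.21188982737843
```

Request:
{"fn": "drive_tool", "kwargs": {"series": [[0, -0.03, -0.07, 0, 0], [0, -0.045, -0.11, 0, 0], [0, -0.047, -0.112, 0, 0], [0, -0.047, -0.112, 0, 0], [0, -0.047, -0.112, 0, 0], [0, -0.047, -0.112, 0, 0], [0, -0.047, -0.112, 0, 0], [0, -0.047, -0.112, 0, 0], [0, -0.047, -0.112, 0, 0], [0, -0.047, -0.112, 0, 0]]}}

```text
time_s: 6.62
tool_pos: [0.4807, 0.022, 0.1913]
ee_rot: [-0.0, 0.987, -0.163, -0.002]
ft_force: [0.7, -0.9, -0.5]
grip_width: 0.011
grip_force: 45.0
```

Request:
{"fn": "drive_tool", "kwargs": {"series": [[0, -0.047, -0.112, 0, 0], [0, -0.047, -0.112, 0, 0], [0, -0.037, -0.09, 0, 0], [0, -0.02, -0.04, 0, -0.1], [0, 0, 0, 0, -0.155], [0, 0, 0, 0, -0.155], [0, 0, 0, 0, -0.155], [0, 0, 0, 0, -0.155], [0, 0, 0, 0, -0.155], [0, 0, 0, 0, -0.155]]}}

```text
time_s: 7.45
tool_pos: [0.4724, 0.1352, 0.1911]
ee_rot: [-0.0, 0.97, 0.241, -0.002]
ft_force: [0.1, -0.1, -1.5]
grip_width: 0.0108
grip_force: 45.0
```

Request:
{"fn": "drive_tool", "kwargs": {"series": [[0, 0, 0, 0, -0.155], [0, 0, 0, 0, -0.155], [0, 0, 0, 0, -0.155], [0, 0, 0, 0, -0.155], [0, 0, 0, 0, -0.155], [0, 0, 0, 0, -0.155], [0, 0, 0, 0, -0.087], [0, 0, 0, 0, 0], [0, 0, 0, 0, 0], [0, 0, 0, 0, 0]]}}

```text
time_s: 8.28
tool_pos: [0.4731, 0.1351, 0.1923]
ee_rot: [-0.001, 0.803, 0.596, -0.001]
ft_force: [-0.1, 0.0, -0.1]
grip_width: 0.0106
grip_force: 45.0
```

```bash
python3 - <<'E'
from h import *
s=bot.get_state(); np.savez('w3.npz',*cam('wrist')); im=snap('wrist','w3'); print(s['tool_pos'],s['ee_rot'],s['time_s'],s['grip_width'],s['dq'])
print(proj('wrist',[[.504,.2244,.046]]))
E
```

```text
[0.47314683 0.13514946 0.19226129] [-5.23385392e-04  8.02726150e-01  5.96347180e-01 -7.04132202e-04] 8.2833 0.010613951496940062 [-0.00056748 -0.00460305 -0.00954853 -0.00187661  0.00069702 -0.00698557]
[[321.73655966  97.7463991 ]]
```

View pics/w3.png

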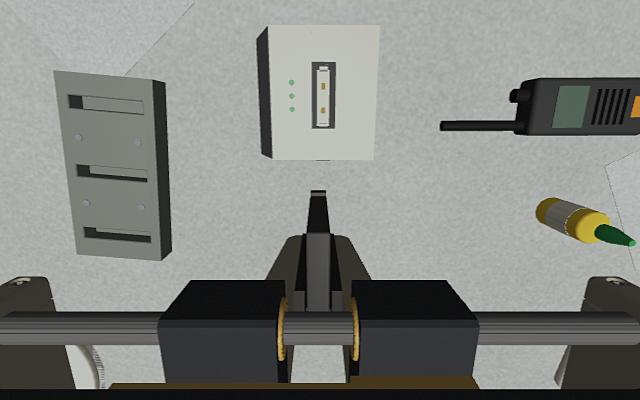

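The pocket shows at about (312..336, 62..129) and the held pack is at (318,233). I'll measure the pocket outline and the pack's top edge in this view.

```bash
python3 - <<'E'
from h import *
z=np.load('w3.npz'); c=[z[k] for k in z.files]
im=cv2.imread('pics/w3.png'); g=cv2.cvtColor(im,cv2.COLOR_BGR2GRAY)
s=bot.get_state(); T=np.array(s['tool_pos']); w,x,y,_=s['ee_rot']; tx=np.array([x*x-y*y,2*x*y]); ty=np.array([tx[1],-tx[0]])
m=np.zeros_like(g); m[52:140,303:346]=(g[52:140,303:346]<170)*255
print(g[95,300:345])
k=max(cv2.findContours(m,0,1)[0],key=cv2.contourArea); r=cv2.minAreaRect(k); print(r)
P=ray('wrist',cv2.boxPoints(r),.046,c)[:,:2]; print('size',np.linalg.norm(P[0]-P[1]),np.linalg.norm(P[1]-P[2])); C=P.mean(0)
e=[P[1]-P[0],P[2]-P[1]]; e=max(e,key=np.linalg.norm); 
print('pocket',C.round(4),'ang',np.degrees(np.arctan2(e[1],e[0])),'tool ang',np.degrees(np.arctan2(tx[1],tx[0])),'rel mm',1000*(C-T[:2])@tx,1000*(C-T[:2])@ty)
hs=im[20:165,250:390]; mm=np.zeros_like(g); mm[20:165,250:390]=((hs.min(2)>195))*255
k=max(cv2.findContours(mm,0,1)[0],key=cv2.contourArea);r=cv2.minAreaRect(k);print('top face',r);Q=ray('wrist',cv2.boxPoints(r),.046,c)[:,:2];print(Q.round(4),Q.mean(0),np.linalg.norm(Q[0]-Q[1]),np.linalg.norm(Q[1]-Q[2]),np.degrees(np.arctan2(*(Q[1]-Q[0])[::-1])),np.degrees(np.arctan2(*(Q[2]-Q[1])[::-1])))
col=g[215:250,318].astype(int); print('pack edge col',col)
print(g[262,285:352])
E
```

```text
[193 192 193 193 192 193 192 192 193 194 202 156  81  71  74  70  91 184
 197 192 191 191 191 191 191 191 192 195 182 113  56  70  71  68  56 155
 193 195 193 192 192 193 193 192 193]
((323.0, 95.0), (66.0, 24.0), 90.0)
size 0.022026296423259626 0.058823657159562275
pocket [0.5054 0.2256] ang -105.88679982522618 tool ang 73.23953243526852 rel mm 95.88227547424992 4.636812741831513
top face ((323.0, 67.5), (1.0, 6.0), 90.0)
[[0.5099 0.2506]
 [0.5152 0.249 ]
 [0.5149 0.2481]
 [0.5096 0.2497]] [0.51240743 0.2493467 ] 0.005528255953301621 0.0008524416725310984 -16.741817021241996 -106.32598509950601
pack edge col [20 20 19 20 19 20 17 22 19 20 20 19 20 21 18 20 18 32 57 77 82 81 80 81
 79 80 79 79 80 81 79 79 79 79 80]
[51 51 50 51 51 51 50 52 51 50 52 51 54 32  9 10 11 13 12 15  7 41 64 73
 74 75 74 75 76 75 77 78 77 78 77 79 79 79 80 79 80 80 81 74 58 27 11 10
 14 15 14 13  6 47 55 51 50 51 51 50 52 51 50 51 51 52 52]
```

```bash
python3 - <<'E'
from h import *
z=np.load('w3.npz'); c=[z[k] for k in z.files]
g=cv2.cvtColor(cv2.imread('pics/w3.png'),cv2.COLOR_BGR2GRAY).astype(float)
s=bot.get_state(); T=np.array(s['tool_pos']); w,x,y,_=s['ee_rot']; tx=np.array([x*x-y*y,2*x*y]); ty=np.array([tx[1],-tx[0]])
def cross(v,lo,hi,th,last=False):
    i=[k for k in range(lo,hi) if (v[k]-th)*(v[k+1]-th)<=0]; i=i[-1] if last else i[0]
    return i+(th-v[i])/(v[i+1]-v[i])
def fit(px,zz):
    P=ray('wrist',px,zz,c)[:,:2]; vx,vy,*_=cv2.fitLine(P.astype(np.float32),cv2.DIST_HUBER,0,.001,.001).ravel(); 
    D=P-T[:2]; return (np.degrees(np.arctan2(vy,vx))%180).round(2),(1000*np.median(D@tx)).round(2),(1000*np.median(D@ty)).round(2)
rows=range(68,125,3)
print('L',fit([(cross(g[r],303,316,135),r) for r in rows],.046)); print('R',fit([(cross(g[r],331,345,135,True),r) for r in rows],.046))
cols=range(315,334,2)
print('far',fit([(k,cross(g[:,k],52,70,135)) for k in cols],.046)); print('near',fit([(k,cross(g[:,k],120,138,135,True)) for k in cols],.046))
zt=T[2]+.0338
print('pack far',fit([(k,cross(g[:,k],222,240,50)) for k in range(310,327,2)],zt))
rr=range(240,280,4)
print('packL',fit([(cross(g[r],295,312,45,True),r) for r in rr],zt),'packR',fit([(cross(g[r],324,334,40),r) for r in rr],zt))
E
```

```text
L (np.float32(72.94), np.float64(96.66), np.float64(-6.36))
R (np.float32(72.98), np.float64(96.67), np.float64(15.87))
far (np.float32(162.77), np.float64(125.8), np.float64(5.4))
near (np.float32(163.24), np.float64(66.25), np.float64(5.75))
pack far (np.float32(163.3), np.float64(26.12), np.float64(0.26))
packL (np.float32(73.5), np.float64(14.01), np.float64(-5.05)) packR (np.float32(73.0), np.float64(14.03), np.float64(5.47))
```

Request:
{"fn": "drive_tool", "kwargs": {"series": [[0, 0.07, 0.005, 0, 0.006], [0, 0.1, 0.005, 0, 0], [0, 0.092, 0.005, 0, 0], [0, 0.06, 0, 0, 0], [0, 0, 0, 0.04, 0], [0, 0, 0, 0.07, 0], [0, 0, 0, 0.07, 0], [0, 0, 0, 0.047, 0], [0, 0, 0, 0.02, 0], [0, 0, 0, 0, 0]]}}

```text
time_s: 9.17
tool_pos: [0.5044, 0.2254, 0.1168]
ee_rot: [-0.001, 0.804, 0.595, -0.002]
ft_force: [0.0, -1.0, -0.0]
grip_width: 0.0108
grip_force: 45.0
```

Request:
{"fn": "drive_tool", "kwargs": {"series": [[0, 0, 0, 0, 0], [0, 0, 0, 0, 0], [0, 0, 0, 0, 0], [0, 0, 0, 0, 0]]}}

```text
time_s: 9.5
tool_pos: [0.5068, 0.2264, 0.1202]
ee_rot: [0.0, 0.804, 0.595, 0.001]
ft_force: [0.5, 0.2, -0.6]
grip_width: 0.0105
grip_force: 45.0
```

```bash
python3 - <<'E'
from h import *
s=bot.get_state(); T=np.array(s['tool_pos']); w,x,y,_=s['ee_rot']; tx=np.array([x*x-y*y,2*x*y]); ty=np.array([tx[1],-tx[0]])
T0=np.array([0.47314683,0.13514946]); a=np.radians(73.2395); ux=np.array([np.cos(a),np.sin(a)]);uy=np.array([ux[1],-ux[0]])
d=1000*(T[:2]-T0); print('moved',d@ux,d@uy,'want 96.7 4.55; yaw',np.degrees(np.arctan2(tx[1],tx[0])),T,s['ee_rot'],s['ft_force'],s['moment'])
E
```

```text
moved 97.06915144096865 5.918606903300647 want 96.7 4.55; yaw 73.0509264133967 [0.50680601 0.22638821 0.12020523] [4.26364274e-04 8.03592039e-01 5.95179684e-01 8.92543998e-04] [ 0.46972575  0.21095302 -0.61819531] [-0.05208586 -0.05672237 -0.03227477]
```

Request:
{"fn": "drive_tool", "kwargs": {"series": [[0, 0, 0, 0, 0], [0, 0, 0, 0, 0], [0, 0, 0, 0, 0], [0, 0, 0, 0, 0], [0, 0, 0, 0, 0], [0, 0, 0, 0, 0], [0, 0, 0, 0, 0], [0, 0, 0, 0, 0]]}}

```text
time_s: 10.17
tool_pos: [0.5061, 0.2263, 0.1191]
ee_rot: [-0.0, 0.804, 0.595, -0.0]
ft_force: [0.1, 0.5, -1.8]
grip_width: 0.0111
grip_force: 45.0
```

```bash
cat >> h.py <<'E'
def rep():
    s=bot.get_state(); T=np.array(s['tool_pos']); w,x,y,_=s['ee_rot']; tx=np.array([x*x-y*y,2*x*y])
    T0=np.array([0.47314683,0.13514946]); a=np.radians(73.2395); ux=np.array([np.cos(a),np.sin(a)]);uy=np.array([ux[1],-ux[0]])
    d=1000*(T[:2]-T0); print('moved',(d@ux).round(2),(d@uy).round(2),'want 96.7 4.55; yaw',np.degrees(np.arctan2(tx[1],tx[0])).round(2),T.round(4),np.round(s['ee_rot'],4),np.round(s['ft_force'],1),np.round(s['moment'],2))
E
python3 -c "from h import *;rep()"
```

```text
moved 96.78 5.22 want 96.7 4.55; yaw 73.06 [0.5061 0.2263 0.1191] [-0.      0.8035  0.5952 -0.    ] [ 0.1  0.5 -1.8] [-0.05 -0.07 -0.06]
```

Request:
{"fn": "drive_tool", "kwargs": {"series": [[0, 0, -0.002, 0.01, 0], [0, 0, 0, 0.013, 0], [0, 0, 0, 0.013, 0], [0, 0, 0, 0.01, 0], [0, 0, 0, 0.007, 0], [0, 0, 0, 0, 0], [0, 0, 0, 0, 0]]}}

```text
time_s: 10.75
tool_pos: [0.5054, 0.2264, 0.103]
ee_rot: [-0.0, 0.804, 0.595, -0.0]
ft_force: [0.2, -0.2, -0.4]
grip_width: 0.0107
grip_force: 45.0
```

Request:
{"fn": "drive_tool", "kwargs": {"series": [[0, 0, 0, 0.005, 0], [0, 0, 0, 0.005, 0], [0, 0, 0, 0.005, 0], [0, 0, 0, 0.005, 0], [0, 0, 0, 0, 0], [0, 0, 0, 0, 0]]}}

```text
time_s: 11.25
tool_pos: [0.5054, 0.2265, 0.0971]
ee_rot: [-0.0, 0.804, 0.595, -0.0]
ft_force: [0.0, -0.1, -0.8]
grip_width: 0.0108
grip_force: 45.0
```

```bash
python3 -c "from h import *;rep()"
```

```text
moved 96.72 4.55 want 96.7 4.55; yaw 73.06 [0.5054 0.2265 0.0971] [-1.000e-04  8.036e-01  5.952e-01 -1.000e-04] [ 0.  -0.1 -0.8] [-0.07 -0.06 -0.01]
```

Request:
{"fn": "drive_tool", "kwargs": {"series": [[0, 0, 0, 0.005, 0], [0, 0, 0, 0.005, 0], [0, 0, 0, 0.005, 0], [0, 0, 0, 0.005, 0], [0, 0, 0, 0.005, 0], [0, 0, 0, 0.005, 0], [0, 0, 0, 0, 0]]}}

```text
time_s: 11.83
tool_pos: [0.5055, 0.2265, 0.0881]
ee_rot: [-0.0, 0.804, 0.595, 0.0]
ft_force: [0.3, -0.0, -1.2]
grip_width: 0.0107
grip_force: 45.0
```

```bash
python3 -c "from h import *;rep()"
```

```text
moved 96.84 4.67 want 96.7 4.55; yaw 73.06 [0.5055 0.2265 0.0881] [-0.      0.8036  0.5952  0.    ] [ 0.3 -0.  -1.2] [ 0.11 -0.08 -0.02]
```

Request:
{"fn": "drive_tool", "kwargs": {"series": [[0, 0, 0, 0.005, 0], [0, 0, 0, 0.005, 0], [0, 0, 0, 0.005, 0], [0, 0, 0, 0.005, 0], [0, 0, 0, 0.005, 0], [0, 0, 0, 0.005, 0], [0, 0, 0, 0, 0]]}}

```text
time_s: 12.42
tool_pos: [0.506, 0.2264, 0.0792]
ee_rot: [0.0, 0.804, 0.595, 0.0]
ft_force: [1.2, -0.3, 0.7]
grip_width: 0.0108
grip_force: 45.0
```

```bash
python3 -c "from h import *;rep()"
```

```text
moved 96.81 5.14 want 96.7 4.55; yaw 73.06 [0.506  0.2264 0.0792] [4.000e-04 8.035e-01 5.952e-01 4.000e-04] [ 1.2 -0.3  0.7] [-0.09 -0.34  0.01]
```

Request:
{"fn": "drive_tool", "kwargs": {"series": [[0, 0, 0, 0.005, 0], [0, 0, 0, 0.005, 0], [0, 0, 0, 0.005, 0], [0, 0, 0, 0.004, 0], [0, 0, 0, 0, 0], [0, 0, 0, 0, 0]]}}

```text
time_s: 12.92
tool_pos: [0.5055, 0.2265, 0.0734]
ee_rot: [-0.0, 0.804, 0.595, 0.0]
ft_force: [0.4, -0.2, 2.4]
grip_width: 0.0109
grip_force: 45.0
```

```bash
python3 -c "from h import *;rep()"
```

```text
moved 96.8 4.64 want 96.7 4.55; yaw 73.06 [0.5055 0.2265 0.0734] [-0.      0.8035  0.5952  0.    ] [ 0.4 -0.2  2.4] [-0.05 -0.24  0.02]
```

Request:
{"fn": "drive_tool", "kwargs": {"series": [[0, 0, 0, 0.003, 0], [0, 0, 0, 0.003, 0], [0, 0, 0, 0, 0], [0, 0, 0, 0, 0]]}}

```text
time_s: 13.25
tool_pos: [0.5055, 0.2265, 0.072]
ee_rot: [-0.0, 0.804, 0.595, -0.0]
ft_force: [-0.8, -0.3, 5.1]
grip_width: 0.0111
grip_force: 45.0
```

Request:
{"fn": "drive_tool", "kwargs": {"series": [[0, 0, 0, 0.002, 0], [0, 0, 0, 0.002, 0], [0, 0, 0, 0, 0], [0, 0, 0, 0, 0]]}}

```text
time_s: 13.58
tool_pos: [0.5057, 0.2266, 0.0708]
ee_rot: [-0.0, 0.804, 0.595, 0.0]
ft_force: [-0.7, -0.0, 5.7]
grip_width: 0.0106
grip_force: 45.0
```

Request:
{"fn": "drive_tool", "kwargs": {"series": [[0, 0, 0, 0.002, 0], [0, 0, 0, 0, 0], [0, 0, 0, 0, 0]]}}

```text
time_s: 13.83
tool_pos: [0.5056, 0.2266, 0.0702]
ee_rot: [-0.0, 0.804, 0.595, 0.0]
ft_force: [-0.4, 0.2, 5.3]
grip_width: 0.0108
grip_force: 45.0
```

Request:
{"fn": "drive_tool", "kwargs": {"series": [[0, 0, 0, 0.002, 0], [0, 0, 0, 0, 0], [0, 0, 0, 0, 0]]}}

```text
time_s: 14.08
tool_pos: [0.5057, 0.2266, 0.0701]
ee_rot: [-0.0, 0.804, 0.595, 0.0]
ft_force: [-2.2, 0.3, 8.5]
grip_width: 0.0109
grip_force: 45.0
```

Request:
{"fn": "drive_tool", "kwargs": {"series": [[0, 0, 0, 0.002, 0], [0, 0, 0, 0, 0], [0, 0, 0, 0, 0]]}}

```text
time_s: 14.33
tool_pos: [0.5057, 0.2267, 0.0701]
ee_rot: [-0.0, 0.804, 0.595, 0.0]
ft_force: [-3.7, -0.8, 12.4]
grip_width: 0.0106
grip_force: 45.0
```

Request:
{"fn": "drive_tool", "kwargs": {"series": [[0, 0, 0, 0.002, 0], [0, 0, 0, 0, 0], [0, 0, 0, 0, 0], [0, 0, 0, 0, 0]]}}

```text
time_s: 14.67
tool_pos: [0.5058, 0.2267, 0.0701]
ee_rot: [-0.0, 0.804, 0.595, 0.0]
ft_force: [-4.9, -1.2, 16.2]
grip_width: 0.0106
grip_force: 45.0
```

Request:
{"fn": "drive_tool", "kwargs": {"series": [[0, 0, 0, -0.005, 0], [0, 0, 0, -0.005, 0], [0, 0, 0, 0, 0], [0, 0, 0, 0, 0]]}}

```text
time_s: 15.0
tool_pos: [0.5056, 0.2266, 0.071]
ee_rot: [-0.0, 0.804, 0.595, 0.0]
ft_force: [0.6, 0.7, 2.0]
grip_width: 0.0106
grip_force: 45.0
```

Request:
{"fn": "drive_tool", "kwargs": {"series": [[0, 0, 0, -0.004, 0], [0, 0, 0, 0, 0], [0, 0, 0, 0, 0]]}}

```text
time_s: 15.25
tool_pos: [0.5055, 0.2265, 0.0712]
ee_rot: [-0.0, 0.804, 0.595, 0.0]
ft_force: [4.2, 2.1, -6.9]
grip_width: 0.0109
grip_force: 45.0
```

The pack stops 1.1 mm up while I pull at 7 N, so the catches are in. Relax, let go and retreat.

Request:
{"fn": "drive_tool", "kwargs": {"series": [[0, 0, 0, 0.004, 0], [0, 0, 0, 0, 0], [40, 0, 0, 0, 0], [40, 0, 0, 0, 0], [40, 0, 0, 0, 0], [40, 0, 0, 0, 0], [40, 0, 0, 0, 0]], "grip_force": 10}}

```text
time_s: 15.83
tool_pos: [0.5052, 0.2264, 0.071]
ee_rot: [-0.0, 0.804, 0.595, -0.0]
ft_force: [0.2, -1.1, 0.5]
grip_width: 0.0395
grip_force: 0.0
```

Request:
{"fn": "drive_tool", "kwargs": {"series": [[40, 0, 0, -0.03, 0], [40, 0, 0, -0.07, 0], [40, 0, 0, -0.1, 0], [40, 0, 0, -0.1, 0], [40, -0.1, 0, -0.08, 0], [40, -0.12, 0, 0, 0], [40, -0.08, 0, 0, 0], [40, 0, 0, 0, 0], [40, 0, 0, 0, 0], [40, 0, 0, 0, 0]]}}

```text
time_s: 16.67
tool_pos: [0.4795, 0.1408, 0.1856]
ee_rot: [0.0, 0.804, 0.595, 0.0]
ft_force: [0.9, 0.3, 0.7]
grip_width: 0.04
grip_force: 0.0
```

```bash
python3 - <<'E'
from h import *
a=snap('scene','s9'); b=snap('wrist','w9'); a=cv2.imread('pics/s9.png'); b=cv2.imread('pics/w9.png')
cv2.imwrite('pics/fin.png',np.hstack([cv2.resize(a[90:310,220:420],(390,429)),cv2.resize(b[0:220,220:420],(390,429))]))
for d in(-.0,.001,.004): print(d,proj('scene',[[.5055,.2262,.104+d]]))
E
```

```text
-0.0 [[376.00554258 246.21514737]]
0.001 [[376.05236846 245.95462173]]
0.004 [[376.19334274 245.17028172]]
```

View pics/fin.png

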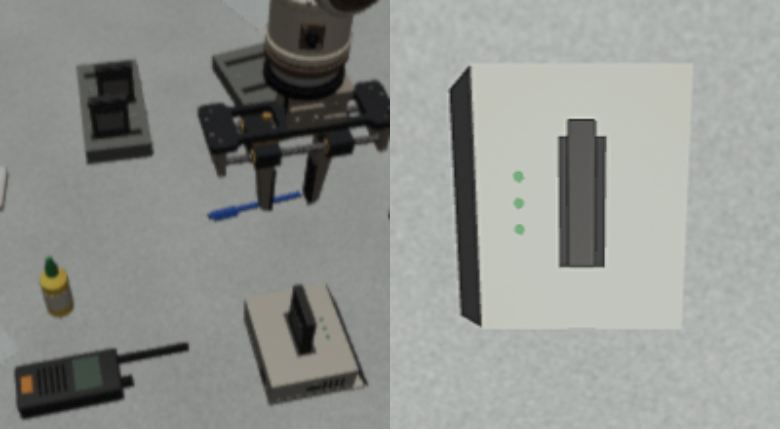

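The pack sits upright and square in the pocket. Both swollen packs stand in the rack and the gripper is clear. Handing in.

```bash
python3 -c "from rig import bot; print(bot.job_done())"
```

```text
the job is handed in; nothing more can be done
None
```

The sound pack (11.0 mm at the pinch, in the slot at the robot's right-hand end of the rack) is seated in the charger with its catches holding against a 7 N pull; it is released and handed in at about 17 s. I pinched only the middle pack besides it (15.3 mm, swollen); both other packs still stand in the rack.

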